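# Set the child lock of the wall dispenser and test it

## Task

Set the child lock of the push dispenser on the tiled upstand: with a fingertip push the lock slide on its top along the rail until it clicks into the middle notch (locked), and do not run on past that notch, where the refill cover is let go. Then press the big round button to check that it is blocked, and come away clear. The button must not be pushed down while it is unlocked, and the bottle, bowls, scoop and teether ring stay where they are.

Things in the scene. Friction and masses are not known exactly. Their poses are not given: they have to be found in the camera images.
- dispenser: white push dispenser, 120 deep (x), 150 wide (y), 175 mm high (z), on the near face of a tiled upstand whose top is 235 mm above the ledge. Origin: centre of its underside, 70 mm above the ledge. +x points to the upstand, +y along the rail towards locked, z up. On its top (the deck, z = 175): the button at x = -25, y = 0; behind it, at x = 28, the rail: lips 6 mm, end stops 12 mm above the deck
- lock_slide (a joint): travel of the lock slide along +y, m: 0 = stop at the dispensing end, 0.052 = middle notch (locked), 0.100 = far stop. Starts loose at 0 to 0.020. About 1 N friction; at 0.034 a sprung roller under it meets a ridge: the push rises to about 6.5 N, dips, and past the crest (0.043) the slide jumps into the notch by itself. The next ridge (crest 0.061) takes as much to leave
- thumb (a point): centre of the upright ribbed thumb-piece of the lock slide, the part to push on its -y side: 24 mm across the rail (x), 14 mm along it (y), 22 mm high; its top is 11 mm above this point, the deck 21 mm below. The slide's foot (32 x 28 mm, upper face 10 mm below this point) reaches 7 mm farther along the rail each way. Moves with the slide
- padlock_mark (a point): where the centre of the thumb-piece is when the slide lies in the middle notch; fixed on the dispenser, level with the small printed padlock signs beside the rail, midway between the two rounded ridges that form the notch in the groove
- button (a joint): how far the button is pressed down, m: 0 = up, 0.010 = fully down (dispenses from about 0.005). Its spring takes 2.5 N to start and 7 N fully down; with the slide in the notch it is blocked after about 1 mm.
- button_top (a point): centre of the top face of the round push button, diameter 43 mm, 13 mm above the deck; it presses straight down. Moves with the button.
- bottle_mid (a point): empty polypropylene feeding bottle (bystander), upright on the ledge beside the dispenser, diameter 60, height 153 mm; point at mid height (75 mm up)
- bowls_mid (a point): stack of two nested coral silicone bowls (bystander), on the ledge on the dispenser's other side, rim diameter 112, height 50 mm; point at mid height (25 mm up)
- scoop_mid (a point): white plastic measuring scoop (bystander) lying on top of the upstand, cup diameter 36, height 28 mm, handle 75 mm long along its x; point at the middle of the cup (14 mm up)
- teether_mid (a point): hard rubber teether ring (bystander) lying flat on top of the upstand, outer diameter 70, thickness 14 mm; point at its centre (7 mm up)

How it is judged:
By the outcome, as a careful person would: the job done as asked, in the order asked, and still so for the second after the job is handed in, with the robot touching nothing.
It also fails if it takes over 51 s, if anything falls off the work surface, if the arm or the gripper's body presses on something with over 40 N, if the wrist force passes 120 N, or if a joint passes its speed limit or range.

## Robot

A 7-joint arm with a two-finger parallel gripper is mounted at the origin on the work surface. World frame = base frame: x ahead of the robot, y to its left, z up, the work surface at z = 0. Lengths are in m, angles in rad, forces in N, time in s.
With the tool pointing down it reaches from about 0.425 to 0.925 m from the base axis. Payload 6.8 kg.
Tool frame: the origin (TCP) lies on the centre line of the jaws, within the pads' length; the fingertips stand 11 mm ahead of it and the grasp point (between the pads) lies 8 mm behind it; z points along the fingers, y is the direction in which the jaws open and shut (so a half turn about z gives the same grasp; the last joint's range is limited). The gripper opens to 85 mm and grips with 20 to 120 N. Pads are 22 mm wide; open, the fingers measure 114 mm over their backs; the gripper's body (76 mm by 85 mm) begins 54 mm behind the grasp point. The pads swing forward as they close: fully open they stand 13 mm farther back than shut.
Start: joints at [-1.35, 0.477, 0.022, 1.555, -0.011, 1.109, -0.083], TCP at [0.218, 0.639, 0.242] pointing down, gripper open.
Joint ranges: [-2.96, 2.96], [-0.34, 2.1], [-1.41, 1.46], [0.24, 2.44], [-1.37, 4.51], [0.17, 1.92], [-2.96, 2.96]. Speed limits (rad/s): [2.39, 2.39, 3.14, 3.14, 3.14, 3.14, 3.14].

## Interface

Orientations are given as a rotation vector (axis times angle).
In Python, from bench import r gives the robot as it stands.
- The arm moves only by the tool send_rows, never from a script. Its argument "deltas" is a list of rows, each a list of 7 numbers: the opening, from 0 (shut) to 1 (fully open), then the shift along the tool's x, y, z as a fraction of full scale, then the turn, a rotation vector about the tool's x, y, z as a fraction of full scale. In form: [[hand, x, y, z, ax, ay, az], ...]. A call has 1 to 20 rows; each row is the pose to reach, as a shift and turn from the pose commanded when the call began, along the tool's axes at that moment, turning the shorter way round; what a row does not reach only later rows make up. Full scale, the value 1, is 150 mm for a shift and 180 degrees for a turn. A row lasts 1/12 s, in which the tool goes at most 41.7 mm and 7.16 degrees, less where a joint would pass 70% of its speed; a pose out of reach is approached as far as the arm can. A call with a number of a shift or a turn outside -1 to 1 is refused whole. A call with a gripper value outside its range is refused whole. The fingers move at their own pace and stop on an object; "squeeze" is the grip in N (left out, the last holds). Time passes only in rows, so rows that repeat a pose let the fingers close. It gives the time, the measured TCP pose, the force and the opening at its end, in the units of the state.
- r.get_obs(): the state, without advancing time (a new reading comes with each control period).
- r.grab_frame(name): name is "side" or "top" or "wrist"; returns a dict with "pixels" (480x640x3 uint8, red, green, blue), "camera_matrix" (3x3 intrinsics, pixels), "rvec" (rotation vector, rad) and "tvec" (3), from world to camera coordinates, as OpenCV has them. Camera axes: x right, y down, z forward; pixel columns grow to the right and rows downward; lengths in m; the calibration is good to about 2 mm. The wrist camera is an equidistant fisheye: a pixel r from the principal point sees the ray r / f radians off the axis. A picture is of the moment at which its call begins. There is no depth.
- r.hand_in(): hands the job in, once; it reports no verdict.
The state is a dict: "clock": time; "joints": joint angles; "qvel": joint speeds; "tau": joint torques, N m; "tcp_pos": TCP position; "orientation": TCP orientation; "contact_force": force on the tool from outside, world axes, zero at the start; "moment": the same for the moment, N m; "grip_width": finger opening in m.
Only numpy, scipy, OpenCV 4.12 (cv2) and the standard library are available. Lean on these libraries where they do the work, as an engineer would, in place of code of your own. Each camera call takes 0.05 s, during which the arm holds its last target. There are 200 camera calls.

## Working session

There is one attempt and no reset: what is moved stays moved. The work goes in short steps, Python scripts to look and compute and a tool call to move; the robot and the scene stay as the last step left them, time stands still between calls to the robot, and variables do not carry over. Pictures are saved under pics/ and viewed, about 8 in all and at most 12, crops included, and the job is handed in when it is done.

Besides the shell and the picture viewer there is one more tool, called after ">>>" by a JSON object that holds its "method" and its "body". send_rows: Moves the arm, as the interface text tells. Shift numbers are shares of 150 mm and turn numbers shares of 180 degrees, none past 1 either way. Its arguments: {"type":"object","properties":{"deltas":{"type":"array","items":{"type":"array","items":{"type":"number"}}},"squeeze":{"type":"number"}},"required":["deltas"]}

```bash
ls; mkdir -p pics; python3 - <<'E'
from bench import r
import cv2,numpy as np,pickle
d={}
for n in("side","top"):
    f=r.grab_frame(n); d[n]=f; cv2.imwrite(f"pics/{n}0.png",f["pixels"][:,:,::-1])
    R=cv2.Rodrigues(np.array(f["rvec"]))[0]; print(n,np.round(-R.T@np.array(f["tvec"]).ravel(),3),np.round(R[2],2),np.round(f["camera_matrix"],0).tolist())
pickle.dump(d,open("f0.pkl","wb")); print(r.get_obs())
E
```

```text
pics
side [ 0.405 -0.59   0.779] [ 0.21  0.67 -0.71] [[465.0, 0.0, 323.0], [0.0, 465.0, 231.0], [0.0, 0.0, 1.0]]
top [ 0.427 -0.021  1.09 ] [ 0.18 -0.01 -0.98] [[447.0, 0.0, 322.0], [0.0, 447.0, 237.0], [0.0, 0.0, 1.0]]
{'clock': 0.1, 'joints': array([-1.35011202,  0.47772959,  0.02237201,  1.55633472, -0.0115385 ,
        1.1093198 , -0.08310135]), 'qvel': array([-0.00061184, -0.00049502,  0.00258786, -0.00312951, -0.00078121,
        0.00083722,  0.0008445 ]), 'tau': array([ 4.76533853e-03, -5.97760642e+01,  1.61404006e+00, -2.81955904e+01,
        1.28719892e-02,  5.13788138e-03,  2.82127695e-05]), 'tcp_pos': array([0.21780232, 0.63835154, 0.24142289]), 'orientation': array([-5.14139504e-01, -3.09906007e+00,  2.59843688e-03]), 'contact_force': array([ 0.87570136,  0.20661637, -0.78164491]), 'moment': array([ 0.02878196, -0.0005119 , -0.04609308]), 'grip_width': 0.08521109676333738}
```

View pics/side0.png

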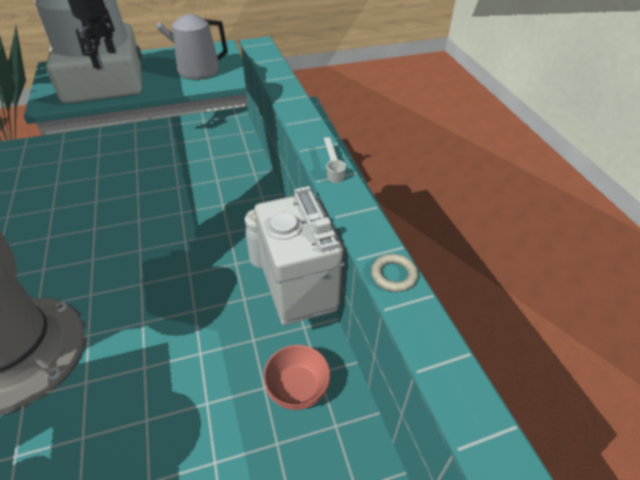

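View pics/top0.png

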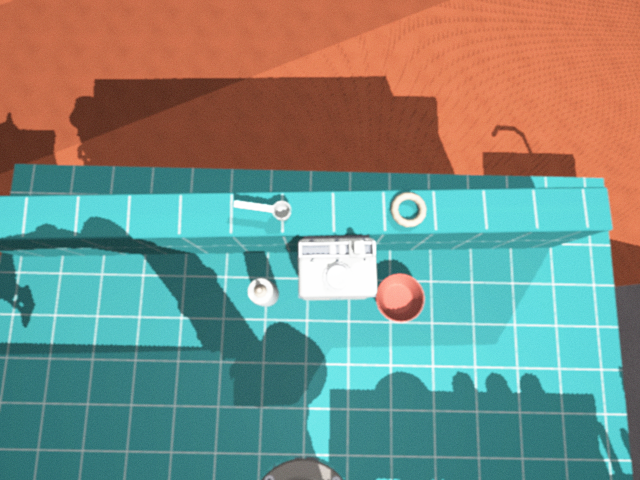

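Side shows the dispenser at about (300,255), the thumb near (325,232), bowls at (297,378), bottle at (252,235), scoop (336,170) and teether (395,272). In the top view the deck is at (338,270), with the slide near (358,246). Next I need enlarged crops.

```bash
python3 - <<'E'
import cv2,pickle,numpy as np
d=pickle.load(open("f0.pkl","rb"))
a=d["side"]["pixels"][180:280,240:360,::-1]; b=d["top"]["pixels"][225:310,290:390,::-1]
a=cv2.resize(a,None,fx=5,fy=5,interpolation=cv2.INTER_CUBIC)[:, :600]
b=cv2.resize(b,None,fx=6,fy=6,interpolation=cv2.INTER_CUBIC)
cv2.imwrite("pics/sc.png",a);cv2.imwrite("pics/tc.png",b)
E
```

```text
(no output)
```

View pics/sc.png

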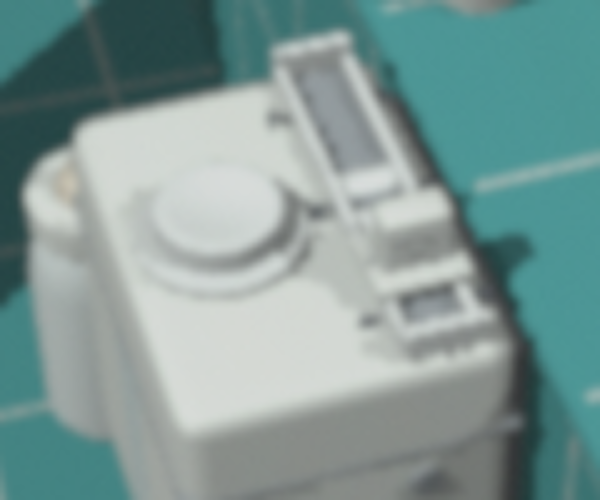

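View pics/tc.png

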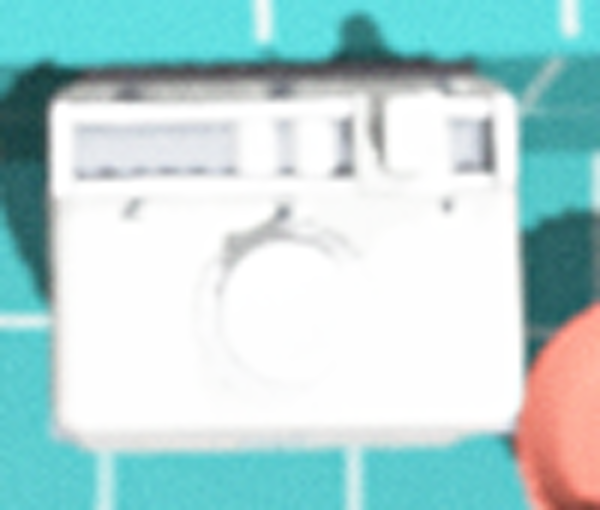

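```bash
cat > h.py <<'E'
import cv2,numpy as np,pickle
def cam(f):
    R=cv2.Rodrigues(np.array(f["rvec"],float))[0]; t=np.array(f["tvec"],float).ravel(); return R,t,np.array(f["camera_matrix"])
def ray(f,p):
    R,t,K=cam(f); v=np.linalg.inv(K)@[p[0],p[1],1]; return -R.T@t,R.T@v
def plane(f,p,z):
    c,v=ray(f,p); return c+v*(z-c[2])/v[2]
def tri(f,p,g,q):
    A=[];b=[]
    for F,P in((f,p),(g,q)):
        c,v=ray(F,P);v/=np.linalg.norm(v);M=np.eye(3)-np.outer(v,v);A.append(M);b.append(M@c)
    x=np.linalg.solve(sum(A),sum(b)); return x,[np.linalg.norm(M@x-B)*1e3 for M,B in zip(A,b)]
E
python3 - <<'E'
from h import *
d=pickle.load(open("f0.pkl","rb"));S,T=d["side"],d["top"]
s=lambda x,y:(240+x/5-.4,180+y/5-.4); t=lambda x,y:(290+x/6-.4,225+y/6-.4)
np.set_printoptions(precision=4,suppress=True)
for n,a,b in(("button",(220,208),(285,308)),("mark",(320,212),(283,211)),("markR",(372,320),(447,205)),("markL",(280,118),(130,208)),("cornNear-R",(190,430),(515,430)),("thumbtop",(415,215),(418,130))):
    print(n,*tri(S,s(*a),T,t(*b)))
z=.245
for n,p in(("L",(130,208)),("M",(283,211)),("R",(447,205))): print(n,plane(T,t(*p),z))
for n,p in(("L",(280,118)),("M",(320,212)),("R",(372,320))): print(n,plane(S,s(*p),z))
print("btn",plane(T,t(285,308),.258),plane(S,s(220,208),.258))
print("thumb top edges",plane(T,t(390,130),.277),plane(T,t(447,130),.277),plane(S,s(410,210),.277))
for p in((50,90),(520,90),(522,432),(55,432)):print("corner",plane(T,t(*p),.245))
print("bottle",plane(T,(262,287),.15),"bowl",plane(T,(400,297),.05),"scoop",plane(T,(282,210),.263),"teether",plane(T,(408,209),.249))
E
```

```text
button [ 0.5075 -0.0584  0.2559] [np.float64(0.29509222114872846), np.float64(0.29509222114895317)]
mark [ 0.5401 -0.058   0.2445] [np.float64(0.9943820243010291), np.float64(0.9943820243010295)]
markR [ 0.5429 -0.1101  0.2451] [np.float64(0.8348437598761089), np.float64(0.834843759875884)]
markL [ 0.5397 -0.0093  0.2442] [np.float64(0.5921350505822147), np.float64(0.5921350505823277)]
cornNear-R [ 0.4757 -0.1327  0.2389] [np.float64(3.8756998386284156), np.float64(3.8756998386284165)]
thumbtop [ 0.5612 -0.0978  0.275 ] [np.float64(0.07269175539833655), np.float64(0.0726917553984544)]
L [ 0.539  -0.0092  0.245 ]
M [ 0.5391 -0.0578  0.245 ]
R [ 0.5421 -0.11    0.245 ]
L [ 0.5401 -0.0101  0.245 ]
M [ 0.541  -0.0585  0.245 ]
R [ 0.5438 -0.1099  0.245 ]
btn [ 0.507  -0.0583  0.258 ] [ 0.5074 -0.0606  0.258 ]
thumb top edges [ 0.5606 -0.089   0.277 ] [ 0.561  -0.1065  0.277 ] [ 0.5598 -0.0972  0.277 ]
corner [0.5764 0.0173 0.245 ]
corner [ 0.5798 -0.1333  0.245 ]
corner [ 0.4709 -0.1337  0.245 ]
corner [0.4679 0.0125 0.245 ]
bottle [0.4909 0.0937 0.15  ] bowl [ 0.4812 -0.214   0.05  ] scoop [0.6297 0.0484 0.263 ] teether [ 0.6408 -0.1946  0.249 ]
```

The deck marks triangulate to z≈0.245 (ledge at z=0). The thumb is at (0.561, -0.098) and the button at (0.507, -0.059). The padlock y is about -0.058, so roughly 40 mm of travel remain. I'm moving off: up first, then across with the hand shut.

>>> {"method": "send_rows", "body": {"deltas": [[0,0,0,-0.27,0,0,0],[0,0,0,-0.54,0,0,0],[0,0,0,-0.8,0,0,0],[0,0,0,-0.8,0,0,0],[0,-1,-1,-0.8,0,0,0.387],[0,-1,-1,-0.8,0,0,0.387],[0,-1,-1,-0.8,0,0,0.387],[0,-1,-1,-0.8,0,0,0.387],[0,-1,-1,-0.8,0,0,0.387],[0,-1,-1,-0.8,0,0,0.387],[0,-1,-1,-0.8,0,0,0.387],[0,-1,-1,-0.8,0,0,0.387],[0,-1,-1,-0.8,0,0,0.387],[0,-1,-1,-0.8,0,0,0.387],[0,-1,-1,-0.8,0,0,0.387]], "squeeze": 40}}

```text
clock: 1.35
tcp_pos: [0.3113, 0.4482, 0.3618]
orientation: [2.196, 2.247, -0.001]
contact_force: [-0.0, 0.5, 0.3]
grip_width: 0.0002
```

```bash
cat > go.py <<'E'
import sys,numpy as np
from scipy.spatial.transform import Rotation as Ro
from bench import r
def go(t,yaw=0.025):
    o=r.get_obs();R=Ro.from_rotvec(o["orientation"]);d=R.inv().apply(np.array(t)-o["tcp_pos"])/.15
    W=np.array([[-np.sin(yaw),np.cos(yaw),0],[np.cos(yaw),np.sin(yaw),0],[0,0,-1]]).T
    tr=(R.inv()*Ro.from_matrix(W)).as_rotvec()/np.pi
    print("t",o["clock"],"tcp",o["tcp_pos"].round(4),"F",o["contact_force"].round(2),"w",round(o["grip_width"],4),"shift",d.round(3),"turn",tr.round(4))
if __name__=="__main__": go([float(a) for a in sys.argv[1:4]])
E
python3 go.py .562 -.131 .36
```

```text
t 1.35 tcp [0.3113 0.4482 0.3618] F [-0.05  0.46  0.29] w 0.0002 shift [-3.899  1.582  0.014] turn [-0.0001  0.0002 -0.0006]
```

>>> {"method": "send_rows", "body": {"deltas": [[0,-1,0.4,0,0,0,0],[0,-1,0.4,0,0,0,0],[0,-1,0.4,0,0,0,0],[0,-1,0.4,0,0,0,0],[0,-1,0.4,0,0,0,0]]}}

```text
clock: 1.77
tcp_pos: [0.3789, 0.2924, 0.3625]
orientation: [2.2, 2.241, -0.001]
contact_force: [0.2, -1.0, 0.2]
grip_width: -0.0001
```

>>> {"method": "send_rows", "body": {"deltas": [[0,-1,0.4,0,0,0,0],[0,-1,0.4,0,0,0,0],[0,-1,0.4,0,0,0,0],[0,-1,0.4,0,0,0,0],[0,-1,0.4,0,0,0,0]]}}

```text
clock: 2.18
tcp_pos: [0.4417, 0.1442, 0.3626]
orientation: [2.2, 2.24, 0.0]
contact_force: [0.0, -0.1, 0.3]
grip_width: -0.0
```

>>> {"method": "send_rows", "body": {"deltas": [[0,-1,0.4,0,0,0,0],[0,-1,0.4,0,0,0,0],[0,-1,0.4,0,0,0,0],[0,-1,0.4,0,0,0,0],[0,-1,0.4,0,0,0,0]]}}

```text
clock: 2.6
tcp_pos: [0.5047, -0.0041, 0.3627]
orientation: [2.198, 2.24, -0.001]
contact_force: [-0.6, 0.6, -0.2]
grip_width: 0.0002
```

>>> {"method": "send_rows", "body": {"deltas": [[0,-0.9,0.38,0,0,0,0],[0,-0.9,0.38,0,0,0,0],[0,-0.9,0.38,0,0,0,0],[0,-0.9,0.38,0,0,0,0],[0,-0.9,0.38,0,0,0,0],[0,-0.9,0.38,0,0,0,0]]}}

```text
clock: 3.1
tcp_pos: [0.5638, -0.131, 0.3617]
orientation: [-2.193, -2.249, 0.002]
contact_force: [0.2, 0.4, -0.6]
grip_width: 0.0002
```

```bash
python3 go.py .561 -.131 .30; python3 - <<'E'
from h import *
from bench import r
S=r.grab_frame("side");W=r.grab_frame("wrist");pickle.dump({"side":S,"wrist":W},open("f1.pkl","wb"))
cv2.imwrite("pics/s1.png",cv2.resize(S["pixels"][110:260,240:400,::-1],None,fx=4,fy=4,interpolation=cv2.INTER_CUBIC))
cv2.imwrite("pics/w1.png",W["pixels"][:,:,::-1])
E
```

```text
t 3.1 tcp [ 0.5638 -0.131   0.3617] F [ 0.23  0.37 -0.58] w 0.0002 shift [ 0.001 -0.018  0.411] turn [-0.0004  0.0002  0.0002]
```

View pics/s1.png

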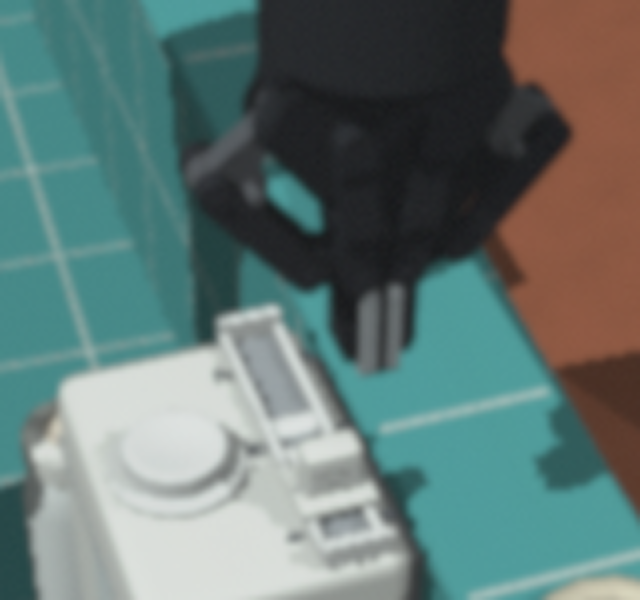

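View pics/w1.png

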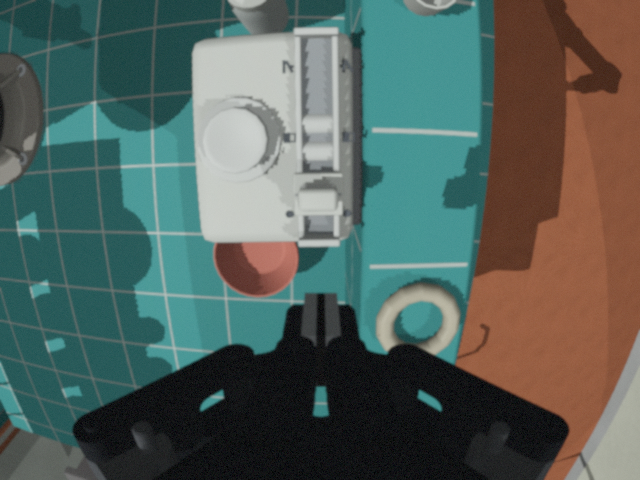

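```bash
python3 - <<'E'
from h import *
S=pickle.load(open("f1.pkl","rb"))["side"]
for z in(.338,.345,.351,.357,.363):
    print(z,[np.round((cv2.projectPoints(np.array([[.5638,y,z]]),np.array(S["rvec"]),np.array(S["tvec"]),S["camera_matrix"],None)[0].ravel()-[240,110])*4) for y in(-.142,-.120)])
g=S["pixels"][110:260,240:400].max(2); print(g[86:98,90:98])
E
```

```text
0.338 [array([377., 405.]), array([357., 364.])]
0.345 [array([377., 390.]), array([358., 349.])]
0.351 [array([378., 377.]), array([358., 336.])]
0.357 [array([378., 364.]), array([359., 323.])]
0.363 [array([379., 351.]), array([359., 310.])]
[[104 114 112 104  82  66  79  99]
 [105 114 113 104  82  66  79 101]
 [105 114 113 104  82  67  82 101]
 [107 115 113 104  82  67  83 103]
 [111 114 113 104  81  68  84 102]
 [119 117 113 102  83  74  89 106]
 [125 118 114 108  98  96 108 121]
 [135 128 125 125 124 127 135 143]
 [145 142 143 145 146 147 151 153]
 [154 153 154 155 155 155 155 157]
 [157 156 156 156 157 156 157 156]
 [157 157 157 156 156 156 156 156]]
```

The side crop shows the shut fingertips at (378,372), which puts the tip at z≈0.352. That agrees with 11 mm ahead of the TCP. The path behind the thumb is clear, so I'm descending.

>>> {"method": "send_rows", "body": {"deltas": [[0,0,-0.018,0.2,0,0,0],[0,0,-0.018,0.4,0,0,0],[0,0,-0.018,0.5,0,0,0],[0,0,-0.018,0.585,0,0,0],[0,0,-0.018,0.585,0,0,0],[0,0,-0.018,0.585,0,0,0],[0,0.05,-0.018,0.585,0,0,0],[0,0.05,-0.018,0.585,0,0,0],[0,0.05,-0.018,0.585,0,0,0]]}}

```text
clock: 3.95
tcp_pos: [0.5615, -0.1217, 0.2755]
orientation: [2.19, 2.252, 0.003]
contact_force: [-0.3, 0.4, 0.2]
grip_width: 0.0001
```

```bash
python3 go.py .5605 -.085 .274; python3 - <<'E'
from h import *
from bench import r
S=r.grab_frame("side");W=r.grab_frame("wrist")
a=cv2.resize(S["pixels"][170:270,260:360,::-1],(400,400),interpolation=cv2.INTER_CUBIC)
b=cv2.resize(W["pixels"][150:350,220:420,::-1],(400,400),interpolation=cv2.INTER_CUBIC)
cv2.imwrite("pics/c2.png",np.hstack([a,b]))
E
```

```text
t 3.95 tcp [ 0.5615 -0.1217  0.2755] F [-0.31  0.39  0.19] w 0.0001 shift [0.245 0.    0.01 ] turn [ 0.0006 -0.0002  0.001 ]
```

View pics/c2.png

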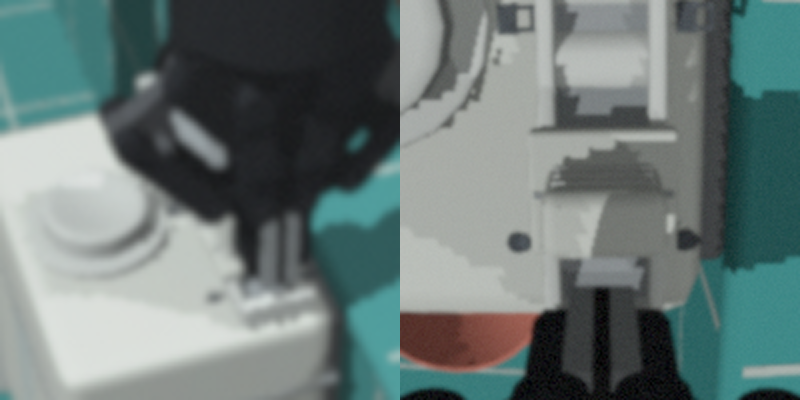

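The fingertip is lined up behind the thumb, with the slide ahead of the finger and clear of the end stop (right half: finger tip at (605,275), thumb at (605,190)). I'll push slowly to just before the ridge.

>>> {"method": "send_rows", "body": {"deltas": [[0,0.015,0,0.007,0,0,0],[0,0.03,0,0.007,0,0,0],[0,0.045,0,0.007,0,0,0],[0,0.06,0,0.007,0,0,0],[0,0.075,0,0.007,0,0,0],[0,0.09,0,0.007,0,0,0],[0,0.105,0,0.007,0,0,0],[0,0.12,0,0.007,0,0,0],[0,0.135,0,0.007,0,0,0],[0,0.145,0,0.007,0,0,0],[0,0.145,0,0.007,0,0,0],[0,0.145,0,0.007,0,0,0]]}}

```text
clock: 5.05
tcp_pos: [0.5604, -0.1005, 0.2735]
orientation: [-2.192, -2.251, -0.001]
contact_force: [0.5, -0.2, -0.2]
grip_width: 0.0001
```

>>> {"method": "send_rows", "body": {"deltas": [[0,0.01,0,0,0,0,0],[0,0.02,0,0,0,0,0],[0,0.02,0,0,0,0,0]]}}

```text
clock: 5.3
tcp_pos: [0.5603, -0.0978, 0.2735]
orientation: [2.192, 2.251, 0.0]
contact_force: [-0.2, -1.1, 0.8]
grip_width: -0.0002
```

>>> {"method": "send_rows", "body": {"deltas": [[0,0.01,0,0,0,0,0],[0,0.02,0,0,0,0,0],[0,0.02,0,0,0,0,0]]}}

```text
clock: 5.55
tcp_pos: [0.5602, -0.0946, 0.2735]
orientation: [-2.192, -2.251, -0.0]
contact_force: [-0.4, 0.4, 1.5]
grip_width: -0.0002
```

>>> {"method": "send_rows", "body": {"deltas": [[0,0.005,0,0,0,0,0],[0,0.01,0,0,0,0,0],[0,0.01,0,0,0,0,0]]}}

```text
clock: 5.8
tcp_pos: [0.5601, -0.094, 0.2736]
orientation: [2.192, 2.249, -0.001]
contact_force: [-0.6, -2.7, 0.4]
grip_width: 0.0004
```

>>> {"method": "send_rows", "body": {"deltas": [[0,0.005,0,0,0,0,0],[0,0.01,0,0,0,0,0],[0,0.01,0,0,0,0,0]]}}

```text
clock: 6.05
tcp_pos: [0.56, -0.0933, 0.2736]
orientation: [2.192, 2.248, -0.001]
contact_force: [0.0, -5.4, -1.1]
grip_width: 0.0001
```

>>> {"method": "send_rows", "body": {"deltas": [[0,0.005,0,0,0,0,0],[0,0.01,0,0,0,0,0],[0,0.01,0,0,0,0,0]]}}

```text
clock: 6.3
tcp_pos: [0.56, -0.0918, 0.2736]
orientation: [2.192, 2.248, -0.001]
contact_force: [0.3, -4.5, -0.7]
grip_width: 0.0002
```

>>> {"method": "send_rows", "body": {"deltas": [[0,0.005,0,0,0,0,0],[0,0.01,0,0,0,0,0],[0,0.01,0,0,0,0,0]]}}

```text
clock: 6.55
tcp_pos: [0.5599, -0.0896, 0.2736]
orientation: [2.192, 2.249, -0.001]
contact_force: [1.2, -4.2, 0.4]
grip_width: -0.0002
```

>>> {"method": "send_rows", "body": {"deltas": [[0,0.005,0,0,0,0,0],[0,0.01,0,0,0,0,0],[0,0.01,0,0,0,0,0]]}}

```text
clock: 6.8
tcp_pos: [0.5599, -0.0869, 0.2736]
orientation: [-2.191, -2.25, -0.001]
contact_force: [-0.6, -2.9, 1.4]
grip_width: 0.0001
```

>>> {"method": "send_rows", "body": {"deltas": [[0,0.005,0,0,0,0,0],[0,0.01,0,0,0,0,0],[0,0.01,0,0,0,0,0]]}}

```text
clock: 7.05
tcp_pos: [0.5599, -0.0852, 0.2734]
orientation: [-2.191, -2.251, -0.001]
contact_force: [0.4, -1.2, 0.5]
grip_width: -0.0002
```

>>> {"method": "send_rows", "body": {"deltas": [[0,0.007,0,0,0,0,0],[0,0.007,0,0,0,0,0],[0,0.007,0,0,0,0,0]]}}

```text
clock: 7.3
tcp_pos: [0.5599, -0.0842, 0.2733]
orientation: [-2.191, -2.25, -0.001]
contact_force: [-1.0, 0.2, -0.3]
grip_width: 0.0002
```

>>> {"method": "send_rows", "body": {"deltas": [[0,0.007,0,0,0,0,0],[0,0.007,0,0,0,0,0],[0,0.007,0,0,0,0,0]]}}

```text
clock: 7.55
tcp_pos: [0.5598, -0.0835, 0.2734]
orientation: [-2.192, -2.25, -0.0]
contact_force: [-0.2, -0.9, 0.6]
grip_width: -0.0
```

```bash
python3 go.py .5605 -.085 .274; python3 - <<'E'
from h import *
from bench import r
S=r.grab_frame("side");W=r.grab_frame("wrist")
a=cv2.resize(S["pixels"][170:270,260:360,::-1],(400,400),interpolation=cv2.INTER_CUBIC)
b=cv2.resize(W["pixels"][150:350,220:420,::-1],(400,400),interpolation=cv2.INTER_CUBIC)
cv2.imwrite("pics/c3.png",np.hstack([a,b]))
E
```

```text
t 7.55 tcp [ 0.5598 -0.0835  0.2734] F [-0.2  -0.89  0.61] w -0.0 shift [-0.01   0.004 -0.004] turn [-0.0001 -0.0001  0.0005]
```

View pics/c3.png

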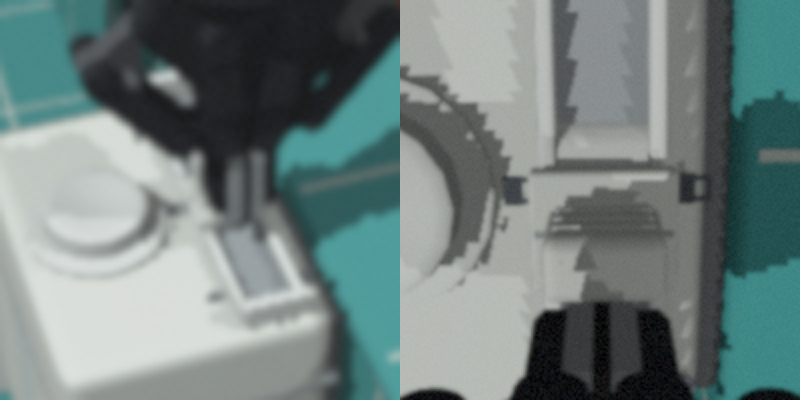

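```bash
cat >> h.py <<'E'
def fish(f,p,z):
    R,t,K=cam(f); u=(p[0]-K[0,2])/K[0,0];v=(p[1]-K[1,2])/K[1,1];th=np.hypot(u,v)+1e-9
    d=R.T@np.array([u/th*np.sin(th),v/th*np.sin(th),np.cos(th)]);c=-R.T@t; return c+d*(z-c[2])/d[2]
E
python3 - <<'E'
from h import *
from bench import r
W=r.grab_frame("wrist"); w=lambda x,y:(220+(x-400)/2-.25,150+y/2-.25)
for n,p,z in(("foot front",(605,168),.256),("markL",(515,189),.245),("markR",(693,187),.245),("thumb top back(-y)... ",(605,304),.277),("thumb top front edge",(605,236),.277)): print(n,np.round(fish(W,w(*p),z),4))
R,t,K=cam(W);print((-R.T@t).round(3))
E
```

```text
foot front [ 0.5592 -0.0495  0.256 ]
markL [ 0.5392 -0.0582  0.245 ]
markR [ 0.5793 -0.0566  0.245 ]
thumb top back(-y)...  [ 0.5597 -0.0704  0.277 ]
thumb top front edge [ 0.5593 -0.0564  0.277 ]
[ 0.557 -0.007  0.404]
```

The slide stands about 6 mm short of the mark: thumb centre at y≈-0.0635, mark at -0.0574. The force has dropped to about 0, so it is near the crest. I'll continue in 1 mm steps.

>>> {"method": "send_rows", "body": {"deltas": [[0,0.007,0,0,0,0,0],[0,0.007,0,0,0,0,0],[0,0.007,0,0,0,0,0]]}}

```text
clock: 7.95
tcp_pos: [0.5598, -0.0827, 0.2735]
orientation: [-2.192, -2.25, -0.0]
contact_force: [-0.6, 0.0, 0.8]
grip_width: -0.0003
```

```bash
cat > look.py <<'E'
import sys
from h import *
from bench import r
W=r.grab_frame("wrist");S=r.grab_frame("side");n=sys.argv[1]
g=cv2.cvtColor(W["pixels"],cv2.COLOR_RGB2GRAY)
for x in(300,):
    pass
col=g[205:310,300:345].mean(1).round().astype(int)
print("rows205+",col.tolist())
pickle.dump({"side":S,"wrist":W},open(n+".pkl","wb"))
a=cv2.resize(S["pixels"][170:270,260:360,::-1],(400,400),interpolation=cv2.INTER_CUBIC)
b=cv2.resize(W["pixels"][150:350,220:420,::-1],(400,400),interpolation=cv2.INTER_CUBIC)
cv2.imwrite(f"pics/{n}.png",np.hstack([a,b])); o=r.get_obs();print(o["clock"],o["tcp_pos"].round(4),o["contact_force"].round(2))
E
python3 look.py c4
```

```text
rows205+ [119, 117, 116, 113, 102, 86, 75, 76, 83, 89, 92, 93, 92, 90, 87, 98, 123, 146, 163, 172, 174, 170, 160, 146, 136, 132, 125, 117, 111, 108, 106, 102, 96, 91, 90, 91, 87, 83, 85, 85, 83, 88, 100, 103, 92, 82, 83, 90, 97, 104, 111, 115, 119, 123, 126, 129, 130, 132, 131, 131, 130, 129, 129, 129, 130, 130, 130, 130, 128, 127, 128, 127, 126, 126, 125, 124, 123, 121, 119, 119, 120, 118, 115, 115, 115, 115, 112, 101, 82, 65, 58, 56, 58, 58, 57, 57, 56, 57, 55, 50, 45, 41, 41, 41, 41]
8.05 [ 0.5598 -0.0828  0.2735] [-0.03 -0.67 -0.79]
```

```bash
python3 - <<'E'
import cv2,numpy as np
for n in("c2","c3","c4"):
    b=cv2.imread(f"pics/{n}.png",0)[:,400:]; b=cv2.resize(b,(200,200),interpolation=cv2.INTER_AREA)
    m=b[:,80:125].mean(1); print(n,[(i+150,int(v)) for i,v in enumerate(m) if 55<=i<=160 and i%2==0])
E
```

```text
c2 [(206, 89), (208, 72), (210, 67), (212, 70), (214, 94), (216, 144), (218, 170), (220, 160), (222, 146), (224, 135), (226, 121), (228, 113), (230, 99), (232, 90), (234, 86), (236, 83), (238, 84), (240, 84), (242, 85), (244, 84), (246, 101), (248, 116), (250, 126), (252, 134), (254, 141), (256, 143), (258, 143), (260, 142), (262, 141), (264, 140), (266, 139), (268, 141), (270, 139), (272, 139), (274, 137), (276, 134), (278, 129), (280, 118), (282, 116), (284, 119), (286, 113), (288, 110), (290, 109), (292, 96), (294, 64), (296, 54), (298, 55), (300, 56), (302, 56), (304, 48), (306, 41), (308, 41), (310, 40)]
c3 [(206, 127), (208, 128), (210, 126), (212, 128), (214, 138), (216, 147), (218, 154), (220, 161), (222, 166), (224, 167), (226, 166), (228, 153), (230, 103), (232, 85), (234, 88), (236, 132), (238, 165), (240, 163), (242, 153), (244, 137), (246, 121), (248, 107), (250, 100), (252, 93), (254, 88), (256, 80), (258, 83), (260, 81), (262, 86), (264, 90), (266, 80), (268, 88), (270, 100), (272, 109), (274, 115), (276, 120), (278, 121), (280, 120), (282, 119), (284, 120), (286, 128), (288, 129), (290, 126), (292, 123), (294, 121), (296, 117), (298, 111), (300, 91), (302, 59), (304, 49), (306, 41), (308, 39), (310, 40)]
c4 [(206, 116), (208, 112), (210, 86), (212, 75), (214, 88), (216, 92), (218, 89), (220, 97), (222, 145), (224, 171), (226, 169), (228, 145), (230, 131), (232, 116), (234, 107), (236, 101), (238, 90), (240, 90), (242, 82), (244, 84), (246, 88), (248, 102), (250, 82), (252, 89), (254, 104), (256, 114), (258, 122), (260, 128), (262, 131), (264, 130), (266, 128), (268, 128), (270, 129), (272, 129), (274, 127), (276, 126), (278, 125), (280, 123), (282, 120), (284, 118), (286, 117), (288, 114), (290, 114), (292, 100), (294, 64), (296, 56), (298, 58), (300, 56), (302, 56), (304, 49), (306, 40), (308, 40), (310, 41)]
```

View pics/c4.png

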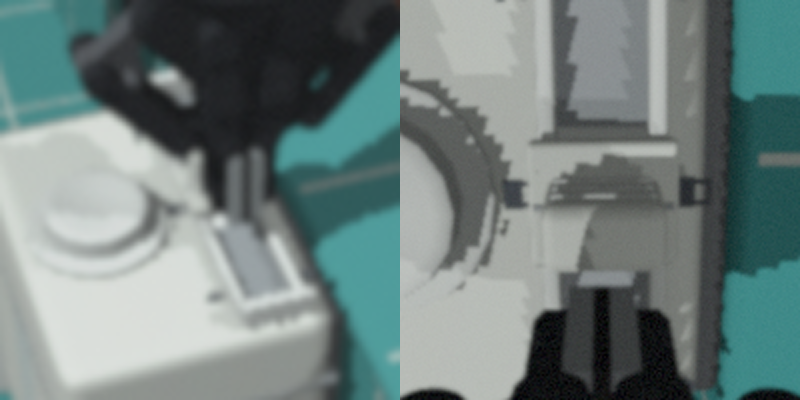

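It clicked: the slide jumped about 5 mm ahead of the finger. The thumb centre is now at y≈-0.058 against -0.0574 for the padlock mark, in line with the padlock signs at rows 190. I'm backing off, going up and moving over the button.

>>> {"method": "send_rows", "body": {"deltas": [[0,-0.05,0,0,0,0,0],[0,-0.1,0,0,0,0,0],[0,-0.1,0,-0.2,0,0,0],[0,-0.1,0,-0.4,0,0,0],[0,-0.1,0,-0.4,0,0,0],[0,0.171,-0.348,-0.4,0,0,0],[0,0.171,-0.348,-0.4,0,0,0],[0,0.171,-0.348,-0.4,0,0,0],[0,0.171,-0.348,-0.3,0,0,0],[0,0.171,-0.348,-0.2,0,0,0],[0,0.171,-0.348,-0.1,0,0,0],[0,0.171,-0.348,-0.04,0,0,0],[0,0.171,-0.348,-0.04,0,0,0],[0,0.171,-0.348,-0.04,0,0,0]]}}

```text
clock: 9.22
tcp_pos: [0.507, -0.0592, 0.2795]
orientation: [2.193, 2.249, -0.001]
contact_force: [0.3, 1.0, 0.3]
grip_width: 0.0002
```

```bash
python3 go.py .507 -.0585 .269; python3 look.py c5
```

```text
t 9.2167 tcp [ 0.507  -0.0592  0.2795] F [0.31 0.98 0.33] w 0.0002 shift [0.005 0.    0.07 ] turn [-0.0001  0.0002  0.0001]
rows205+ [202, 202, 202, 202, 202, 202, 202, 202, 202, 202, 202, 202, 202, 202, 202, 202, 202, 202, 202, 202, 202, 202, 202, 202, 202, 200, 196, 193, 189, 178, 160, 144, 133, 130, 141, 160, 176, 185, 190, 191, 190, 189, 186, 180, 174, 171, 166, 153, 140, 130, 120, 110, 101, 95, 93, 95, 105, 124, 146, 165, 177, 184, 188, 191, 191, 189, 183, 178, 176, 171, 168, 167, 167, 167, 167, 168, 167, 166, 166, 165, 165, 164, 164, 163, 162, 162, 158, 145, 121, 97, 84, 81, 80, 80, 79, 79, 79, 77, 74, 67, 57, 49, 47, 48, 48]
9.3167 [ 0.5076 -0.059   0.2803] [ 0.77 -0.07  0.67]
```

View pics/c5.png

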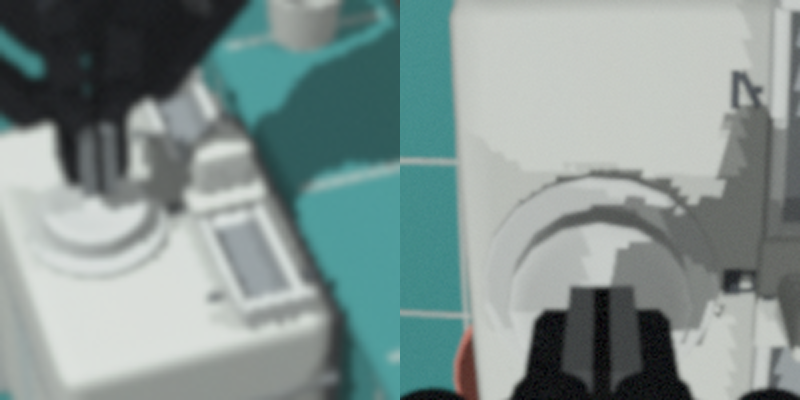

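The finger is centred over the button (tip at (600,295), button centre near (600,300)), and the slide stays in the middle notch. I'm pressing down gently in steps.

>>> {"method": "send_rows", "body": {"deltas": [[0,0,0,0.02,0,0,0],[0,0,0,0.04,0,0,0],[0,0,0,0.06,0,0,0],[0,0,0,0.07,0,0,0],[0,0,0,0.07,0,0,0],[0,0,0,0.07,0,0,0]]}}

```text
clock: 9.82
tcp_pos: [0.5068, -0.0585, 0.269]
orientation: [-2.192, -2.25, 0.0]
contact_force: [-0.6, 1.0, 2.2]
grip_width: 0.0001
```

>>> {"method": "send_rows", "body": {"deltas": [[0,0,0,0.007,0,0,0],[0,0,0,0.013,0,0,0],[0,0,0,0.013,0,0,0]]}}

```text
clock: 10.07
tcp_pos: [0.507, -0.0585, 0.2677]
orientation: [-2.192, -2.25, -0.001]
contact_force: [-3.4, 2.6, 8.9]
grip_width: -0.0001
```

>>> {"method": "send_rows", "body": {"deltas": [[0,0,0,0.007,0,0,0],[0,0,0,0.013,0,0,0],[0,0,0,0.013,0,0,0]]}}

```text
clock: 10.32
tcp_pos: [0.5071, -0.0585, 0.2668]
orientation: [-2.191, -2.249, -0.002]
contact_force: [-8.4, 1.0, 19.9]
grip_width: 0.0003
```

Blocked: the force rises steeply to about 20 N (a free button would be fully down at 7 N), with only about 2 mm of tip motion. Now lifting clear.

>>> {"method": "send_rows", "body": {"deltas": [[0,0,0,-0.05,0,0,0],[0,0,0,-0.2,0,0,0],[0,0,0,-0.45,0,0,0],[0,0,0,-0.7,0,0,0],[0,0,0,-0.9,0,0,0],[0,0,-0.3,-0.9,0,0,0],[0,0.5,-0.5,-0.9,0,0,0],[0,1,-0.5,-0.9,0,0,0],[0,1,-0.5,-0.9,0,0,0],[0,1,-0.5,-0.9,0,0,0],[0,1,-0.5,-0.9,0,0,0],[0,1,-0.5,-0.9,0,0,0]]}}

```text
clock: 11.32
tcp_pos: [0.4277, 0.0909, 0.3999]
orientation: [2.187, 2.254, -0.001]
contact_force: [-0.2, -1.1, 1.2]
grip_width: 0.0001
```

```bash
python3 - <<'E'
from h import *
from bench import r
S=r.grab_frame("side");T=r.grab_frame("top")
a=cv2.resize(S["pixels"][130:310,220:430,::-1],(467,400),interpolation=cv2.INTER_CUBIC)
b=cv2.resize(T["pixels"][190:330,230:430,::-1],(467,327),interpolation=cv2.INTER_CUBIC)
c=np.zeros((600,800,3),np.uint8); A=cv2.resize(a,(400,343));B=cv2.resize(b,(400,280))
c[:343,:400]=A;c[:280,400:]=B;cv2.imwrite("pics/end.png",c[:343]); o=r.get_obs();print(o["clock"],o["tcp_pos"].round(3),o["contact_force"].round(2))
E
```

```text
11.4167 [0.428 0.088 0.4  ] [-0.15 -0.43  0.34]
```

View pics/end.png

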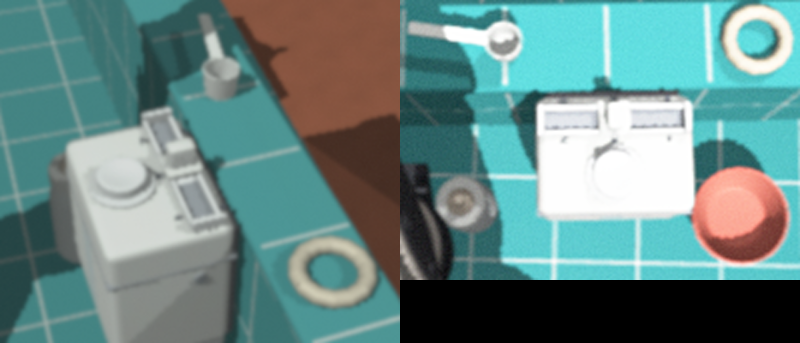

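The final view shows the slide at mid-rail (180,152 / 620,115), level with the padlock, and the button up. The bottle, bowls, scoop and teether are where they were, and the arm is clear. I'm handing in.

```bash
python3 -c "
from bench import r
print(r.hand_in())"
```

```text
the job is handed in; nothing more can be done
None
```

The child lock is set: I pushed the slide with the shut fingertips until it clicked into the middle notch, and the button check showed it blocked. I handed the job in at about 11.4 s; the hand-in gives no verdict.

- **Lock slide:** the push peaked at about 5.4 N measured (about 6.5 N was expected), fell to about 0, and the slide then jumped about 5 mm ahead of the finger. The wrist camera put the thumb at y ≈ -0.058 against -0.0574 for the padlock mark. I backed away there, so it did not run past the notch.
- **Button:** I pressed it only after the slide had locked. The force rose to about 20 N over about 2 mm of fingertip travel, part of which is the arm giving. An unblocked button would have been fully down at 7 N. There was a sideways force of about 8 N at the end of the press.
- **Final check:** the last pictures show the slide in the notch and the button up. By eye, the bottle, bowls, scoop and teether ring are where they started. The arm is clear, with contact force at noise level. No check failed.

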